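# Serve a chew roll from the plunger dispenser

## Task

Serve one chew roll: move the empty tin out of the way from in front of the dispenser's chute, and slide the white raised feeder, without lifting it, into the bay there squarely in front of the chute with its near rim just under the chute's lip. Then press the red plunger head all the way down to its stop, hold it a moment so that the chew rolls into the bowl, and let it spring back up. Do not touch the chew, keep tin and feeder upright on the counter, and leave the mustard lid, the blue jar and the spoon where they are.

Things in the scene. Friction and masses are not known exactly. Their poses are not given: they have to be found in the camera images.
- dispenser: Fixed white chew dispenser, upright; origin: centre of its underside. Chute slopes down to its own -y. In its frame, mm: plinth x ±50, y ±85, height 88 (y<0) and 165 (y>0); chute x ±45, its floor ending at y -125, 95 high there, underside 91, side walls reaching y -136, tops 123 high there, rising to 170 at y -10; clear canister radius 52 at y 35, top at 245.
- bay (a point): Point on the counter where the feeder's centre belongs, 180 mm from the dispenser's origin along its -y (55 mm out from the chute's lip). There the feeder's rim passes 16 mm beneath the chute, reaching 19 mm under the lip, and its foot is 13 mm short of the plinth.
- lip (a point): Middle of the lower edge of the chute floor, 95 mm above the counter.
- plunger_top (a point): Centre of the flat top of the red plunger head: a disc of 56 mm diameter, 14 mm thick (flat part 44 mm), facing up, 287 mm above the counter when up; at x 0, y 35 mm in the dispenser's frame. It moves straight down 26 mm to its stop.
- plunger (a joint): Travel of the plunger in m: 0 = up, 0.026 = down at its stop. Spring: 5 N to start, 12.6 N at the stop; returns when released. It lowers a red gate plate in the chute; the chew is let go only in the last 4 mm or so of travel and then needs about 0.5 s to roll out.
- chew: Brown chew roll, a cylinder of 32 mm diameter and 70 mm length, origin at its centre, its own x along its length; waits across the chute behind the red gate and rolls down when the gate is lowered. About 60 g.
- feeder: White ceramic raised feeder, round, loose; origin at the centre of its underside. Foot radius 82 mm, 80 mm at 20 mm height, rim radius 74 mm at 75 mm height; wall 6 mm; the bowl's floor is 30 mm above the counter. 0.7 to 0.95 kg.
- tin: Empty open aluminium tin, 84 mm diameter, 60 mm high, wall 3 mm, upright, loose, 50 to 85 g, starts in front of the chute; origin at the centre of its underside.
- lid: Bystander: mustard silicone lid lying flat, 120 mm diameter, 10 to 14 mm high with a central knob 24 mm wide, 30 mm high; origin at the centre of its underside.
- jar: Bystander: blue ceramic jar, about 76 mm diameter and 125 mm high; origin at the centre of its underside.
- spoon: Bystander: steel spoon, 180 mm long, lying along its own x, under 20 mm high; origin about its middle, on the counter.
Mind the look-alikes: they are no part of the job. What is shaped like the chew but black or turquoise is not meant.

How it is judged:
On the way, in this order (a step that is already met when the one before it is completed fails the run):
1. the feeder stands still, centred within 30 mm of the bay, with the plunger up (horizontal distance between feeder and bay below 0.03 m and linear speed of feeder below 0.03 m/s and value of joint plunger below 0.004 m), for 0.2 s.
2. the plunger is pressed to within 2.5 mm of its stop and held (value of joint plunger above 0.0235 m), for 0.2 s.
At the end, for the whole second after the job is handed in: The chew lies at rest in the feeder's bowl (centre within 60 mm of the bowl's axis, below the rim); the feeder stands upright on the counter within 35 mm of the bay; the tin stands upright on the counter; the plunger is up again; lid, jar and spoon are within 20 mm of where they started (horizontal distance between chew and feeder below 0.06 m and z of chew in the frame of feeder between 0.03 and 0.075 m and linear speed of chew below 0.05 m/s and horizontal distance between feeder and bay below 0.035 m and angle between each of feeder, tin's own z axis and vertical below 0.1 rad and height (world z) of each of feeder, tin below 0.008 m and height (world z) of tin above -0.01 m and distance of each of lid, jar, spoon from where it was at the start of the episode below 0.02 m and value of joint plunger below 0.004 m); the robot touches nothing.
It fails at once if the chew is touched by the robot (contact force between chew and the fingers above 0.3 N or contact force between chew and the arm above 0.3 N).
It fails at once if the feeder is lifted or tipped (height (world z) of feeder above 0.02 m or angle between feeder's own z axis and vertical above 0.3 rad).
It fails at once if the tin is knocked over (angle between tin's own z axis and vertical above 0.6 rad).
It fails at once if lid, jar or spoon is displaced by more than 20 mm (distance of any of lid, jar, spoon from where it was at the start of the episode above 0.02 m).
It also fails if it takes over 72 s, if anything falls off the work surface, if the arm or the gripper's body presses on something with over 40 N, if the wrist force passes 120 N, or if a joint passes its speed limit or range.

## Robot

A 6-joint arm with a two-finger parallel gripper is mounted at the origin on the work surface. World frame = base frame: x ahead of the robot, y to its left, z up, the work surface at z = 0. Lengths are in m, angles in rad, forces in N, time in s.
With the tool pointing down it reaches from about 0.3 to 0.95 m from the base axis. Payload 3.1 kg.
Tool frame: the origin (TCP) lies midway between the tips of the shut fingers; the grasp point (between the pads) lies 19 mm behind it; z points along the fingers, x is the direction in which the jaws open and shut, and the axes are right-handed (so a half turn about z gives the same grasp; the last joint's range is limited). The gripper opens to 85 mm and grips with 20 to 120 N. Pads are 22 mm wide; open, the fingers measure 114 mm over their backs; the gripper's body (76 mm by 85 mm) begins 54 mm behind the grasp point. The pads swing forward as they close: fully open they stand 13 mm farther back than shut.
Start: joints at [1.174, 0.308, 1.634, -0, 1.2, -0.07], TCP at [0.201, 0.592, 0.231] pointing down, gripper open.
Joint ranges: [-3.06, 3.06], [-0.79, 1.96], [0.05, 2.63], [-1.19, 4.34], [0.05, 2.64], [-2.94, 2.94]. Speed limits (rad/s): [2.79, 2.79, 3.14, 3.14, 3.14, 3.14].

## Interface

Orientations are given as a unit quaternion [w, x, y, z].
In Python, from station import manip gives the robot as it stands.
- The arm moves only by the tool apply_moves, never from a script. Its argument "commands" is a list of rows, each an object of numbers: "tx", "ty", "tz": the shift along the tool's x, y, z each as a share of 0.03 m, from -1 to 1; "twist": the turn about the tool's z as a share of 5 degrees, from -1 to 1; "hand": the finger opening in mm, from 0 to 85.4. In form: [{"tx": .., "ty": .., "tz": .., "twist": .., "hand": ..}, ...]. A call has 1 to 10 rows; each row shifts and turns the pose as measured when the row begins, along the tool's axes as they then stand; what a row does not reach is not made up. A row lasts 1/8 s, in which the tool goes at most 62.5 mm and 10.7 degrees, less where a joint would pass 70% of its speed; a pose out of reach is approached as far as the arm can. A call with a number of a shift or a turn outside -1 to 1 is refused whole. A call with a gripper value outside its range is refused whole. The fingers move at their own pace and stop on an object; "force" is the grip in N (left out, the last holds). Time passes only in rows, so rows that do not move let the fingers close. It gives the time, the measured TCP pose, the force and the opening at its end, in the units of the state.
- manip.read_state(): the state, without advancing time (a new reading comes with each control period).
- manip.capture(name): name is "scene" or "top" or "wrist"; returns a dict with "frame" (384x512x3 uint8, red, green, blue), "depth" (384x512 float32, m along the optical axis (not along the pixel's ray), 0 where there is no reading), "fx", "fy", "cx", "cy" (pixels), "k1" (the pictures are not rectified: a ray, as slopes to the right and down, at radius r is drawn at 1 + k1 r^2 times it, then the intrinsics apply), "xyz" and "attitude" of the camera in the world. Camera axes: x right, y up, looking along -z (the intrinsics and any distortion apply to the point x, -y, -z); pixel columns grow to the right and rows downward; lengths in m; the calibration is good to about 2 mm. A picture is of the moment at which its call begins.
- manip.finish_job(): hands the job in, once; it reports no verdict.
Trained networks look in a picture, given as the dict that the camera call returned (one of the last four; its "shot" number tells which), for a name from the list of things; names that differ only in an ending like _2 or _b are one class to them, and where a whole thing is asked for, a point or a joint stands for the part that bears it (a point fixed in the world has none). Each returns a list of dicts, best first, with "confidence" (0 to 1); they miss things now and then, are a little off and sometimes report something else, mostly with a low value. They report only what shows in the picture. A call takes as long as a camera call. They do not tell look-alikes from the thing itself.
- manip.search_frame(thing, picture): "point" ([x, y, z] in m, in the coordinates of the camera as it stood for that picture, good to about 4 mm: the middle of the surface that is visible of it).
- manip.trace(thing, picture): "mask" (384x512 bool, what is visible of it).
- manip.pinpoint(thing, picture): "point" ([x, y, z] in m, in the coordinates of the camera as it stood for that picture, good to about 4 mm: a listed point, or the origin of a listed thing).
The state is a dict: "time_s": time; "joints": joint angles; "qd": joint speeds; "joint_efforts": joint torques, N m; "tool_pos": TCP position; "tool_rot": TCP orientation; "wrist_force": force on the tool from outside, world axes, zero at the start; "torque": the same for the moment, N m; "opening": finger opening in m.
Only numpy, scipy, OpenCV 4.12 (cv2) and the standard library are available. Lean on these libraries where they do the work, as an engineer would, in place of code of your own. Each camera call takes 0.05 s, during which the arm holds its last target. There are 200 camera calls.

## Working session

There is one attempt and no reset: what is moved stays moved. The work goes in short steps, Python scripts to look and compute and a tool call to move; the robot and the scene stay as the last step left them, time stands still between calls to the robot, and variables do not carry over. Pictures are saved under pics/ and viewed, about 8 in all and at most 12, crops included, and the job is handed in when it is done.

Besides the shell and the picture viewer there is one more tool, called after "Request:" in YAML: its name, and indented under it one key for each argument. apply_moves: Moves the arm, as the interface text tells. Its arguments: {"type":"object","properties":{"commands":{"type":"array","items":{"type":"object","properties":{"tx":{"type":"number","minimum":-1,"maximum":1},"ty":{"type":"number","minimum":-1,"maximum":1},"tz":{"type":"number","minimum":-1,"maximum":1},"twist":{"type":"number","minimum":-1,"maximum":1},"hand":{"type":"number"}}}},"force":{"type":"number"}},"required":["commands"]}

```bash
mkdir -p pics; cat > h.py <<'E'
import numpy as np, cv2
from scipy.spatial.transform import Rotation as R
from station import manip
def rot(q): return R.from_quat([q[1],q[2],q[3],q[0]]).as_matrix()
def w(c,p): return rot(c["attitude"])@np.array(p)+np.array(c["xyz"])
def cloud(c):
    H,W=c["depth"].shape; u,v=np.meshgrid(np.arange(W),np.arange(H))
    K=np.array([[c["fx"],0,c["cx"]],[0,c["fy"],c["cy"]],[0,0,1.]])
    s=cv2.undistortPoints(np.stack([u,v],-1).reshape(-1,1,2).astype(np.float64),K,np.array([c["k1"],0,0,0.])).reshape(H,W,2)
    d=c["depth"]; p=np.stack([s[...,0]*d,-s[...,1]*d,-d],-1)
    return p@rot(c["attitude"]).T+np.array(c["xyz"])
def save(c,n): cv2.imwrite("pics/"+n+".png",c["frame"][...,::-1])
E
python3 - <<'E'
from h import *
np.set_printoptions(precision=3,suppress=True)
for n in ["scene","top"]:
    c=manip.capture(n); save(c,n+"0"); print(n,c["xyz"],c["shot"])
    for t in ["dispenser","bay","lip","plunger_top","feeder","tin","lid","jar","spoon","chew"]:
        print(t,[(np.round(w(c,r["point"]),3),round(r["confidence"],2)) for r in manip.pinpoint(t,c)[:3]])
s=manip.read_state();print(s)
E
python3 -c "
import cv2,numpy as np
cv2.imwrite('pics/both.png',cv2.resize(np.vstack([cv2.imread('pics/scene0.png'),cv2.imread('pics/top0.png')]),(400,600)) if 0 else np.hstack([cv2.resize(cv2.imread('pics/%s0.png'%n),(400,300)) for n in ('scene','top')]))"
```

```text
scene [ 1.376 -0.166  1.121] 1
dispenser [(array([ 0.59 ,  0.246, -0.003]), 0.57)]
bay [(array([ 0.779, -0.114, -0.002]), 0.33)]
lip [(array([0.625, 0.125, 0.097]), 0.63)]
plunger_top [(array([0.582, 0.285, 0.287]), 0.63), (array([0.6  , 0.206, 0.142]), 0.59)]
feeder [(array([ 0.578, -0.162, -0.001]), 0.73)]
tin [(array([ 0.637,  0.056, -0.005]), 0.95)]
lid [(array([ 0.365,  0.211, -0.001]), 0.77)]
jar [(array([ 0.78 , -0.115,  0.002]), 0.65)]
spoon [(array([ 0.729, -0.324, -0.   ]), 0.73)]
chew [(array([0.818, 0.168, 0.016]), 0.93), (array([0.746, 0.255, 0.015]), 0.71), (array([0.6  , 0.202, 0.142]), 0.67)]
top [ 0.41  -0.006  1.24 ] 2
dispenser [(array([0.593, 0.249, 0.005]), 0.96)]
bay []
lip [(array([0.624, 0.129, 0.093]), 0.63)]
plunger_top [(array([0.582, 0.28 , 0.288]), 0.81)]
feeder [(array([ 0.575, -0.163, -0.   ]), 0.81), (array([ 0.782, -0.113, -0.   ]), 0.37)]
tin [(array([ 0.634,  0.054, -0.001]), 0.64)]
lid [(array([0.359, 0.21 , 0.001]), 0.57), (array([0.584, 0.284, 0.286]), 0.43)]
jar [(array([ 0.779, -0.114,  0.   ]), 0.76), (array([0.622, 0.128, 0.091]), 0.53), (array([0.584, 0.283, 0.284]), 0.35)]
spoon [(array([ 0.731, -0.321, -0.   ]), 0.82)]
chew [(array([0.745, 0.256, 0.016]), 0.77), (array([0.605, 0.202, 0.143]), 0.71), (array([0.815, 0.17 , 0.016]), 0.63)]
{'time_s': 1.1, 'joints': array([ 1.174,  0.308,  1.634, -0.   ,  1.2  , -0.07 ]), 'qd': array([-0.   ,  0.001,  0.   , -0.001,  0.002, -0.001]), 'joint_efforts': array([ -0.   , -41.531, -27.709,  -0.   ,   0.001,  -0.   ]), 'tool_pos': array([0.201, 0.592, 0.231]), 'tool_rot': array([ 0.   ,  0.813,  0.583, -0.   ]), 'wrist_force': array([-0.175, -0.195,  0.113]), 'torque': array([0.019, 0.062, 0.006]), 'opening': 0.08539064523806482}
```

View pics/scene0.png

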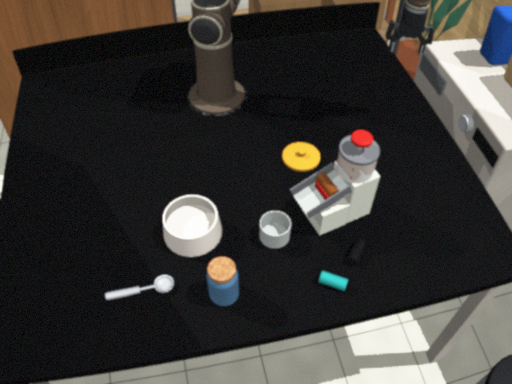

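View pics/top0.png

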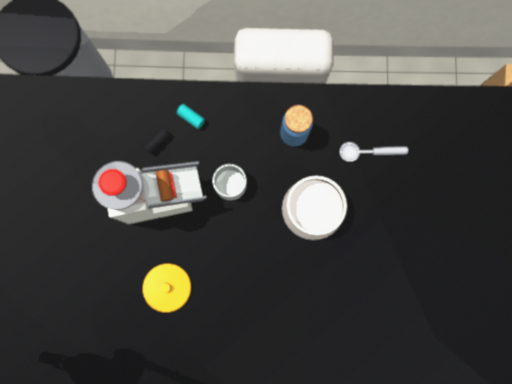

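The scene shows the feeder at about px (192,225), the tin at (275,230) in front of the chute, the jar at (223,280), the spoon at left, the lid at (301,156), and the dispenser at (345,190) with the chew behind its red gate. The black and turquoise rolls are decoys. Both cameras agree to within about 5 mm.

Fused estimates:
- **Dispenser -y direction:** about (0.264, -0.964)
- **Bay:** (0.639, 0.074)
- **Tin:** (0.636, 0.055)
- **Feeder:** (0.577, -0.163)
- **Plunger:** (0.582, 0.282)

I'll put the closed fingers inside the tin and drag it towards -x, then grip the feeder's rear rim and slide it to the bay.

```bash
cat >> h.py <<'E'
def go(*t):  # rows needed from measured pose to world target, in tool units
    s=manip.read_state(); M=rot(s["tool_rot"]); d=M.T@(np.array(t)-s["tool_pos"])/0.03
    n=max(1,int(np.ceil(abs(d).max())))
    print("t",round(s["time_s"],2),"pos",np.round(s["tool_pos"],4),"xax",np.round(M[:,0],3),"zax",np.round(M[:,2],3),"F",np.round(s["wrist_force"],1),"open",round(s["opening"],4))
    print("units",np.round(d,2),"rows",n,"per row",np.round(d/n,3))
E
echo ok
```

```text
ok
```

Request:
apply_moves:
  commands:
    - {"tz":-0.9,"twist":-0.8,"hand":0}
    - {"tz":-0.9,"hand":0}
    - {"tz":-0.9,"hand":0}
    - {"tz":-0.9,"hand":0}
    - {"tz":-0.9,"hand":0}
    - {"tz":-0.9,"hand":0}
    - {"tz":-0.9,"hand":0}

```text
validation failed for argument at $.co...
```

Request:
apply_moves:
  commands:
    - {"tx":-0.72,"ty":0.95}
    - {"tx":-0.72,"ty":0.95}
    - {"tx":-0.72,"ty":0.95}
    - {"tx":-0.72,"ty":0.95}
    - {"tx":-0.72,"ty":0.95}
    - {"tx":-0.72,"ty":0.95}
    - {"tx":-0.72,"ty":0.95}
    - {"tx":-0.72,"ty":0.95}
    - {"tx":-0.72,"ty":0.95}
    - {"tx":-0.72,"ty":0.95}

```text
validation failed for argument at $.co...
```

Request:
apply_moves:
  commands:
    - {"tx":-0.72,"ty":0.95}
    - {"tx":-0.72,"ty":0.95}
    - {"tx":-0.72,"ty":0.95}
    - {"tx":-0.72,"ty":0.95}
    - {"tx":-0.72,"ty":0.95}
    - {"tx":-0.72,"ty":0.95}
    - {"tx":-0.72,"ty":0.95}
    - {"tx":-0.72,"ty":0.95}
    - {"tx":-0.72,"ty":0.95}

```text
validation failed for argument at $.co...
```

```bash
python3 -c "
from h import *
go(0.633,0.043,0.12)"
```

```text
t 1.1 pos [0.2007 0.5919 0.2313] xax [ 0.321  0.947 -0.   ] zax [ 0. -0. -1.] F [-0.2 -0.2  0.1] open 0.0854
units [-12.7   19.52   3.71] rows 20 per row [-0.635  0.976  0.185]
```

Request:
apply_moves:
  commands:
    - {"tx":0,"ty":0,"tz":-0.9,"twist":-0.8,"hand":0}
    - {"tx":0,"ty":0,"tz":-0.9,"twist":0,"hand":0}
    - {"tx":0,"ty":0,"tz":-0.9,"twist":0,"hand":0}
    - {"tx":0,"ty":0,"tz":-0.9,"twist":0,"hand":0}
    - {"tx":0,"ty":0,"tz":-0.9,"twist":0,"hand":0}
    - {"tx":0,"ty":0,"tz":-0.9,"twist":0,"hand":0}
    - {"tx":0,"ty":0,"tz":-0.9,"twist":0,"hand":0}

```text
time_s: 1.98
tool_pos: [0.2, 0.5903, 0.4217]
tool_rot: [0.002, 0.791, 0.612, -0.004]
wrist_force: [0.6, 0.9, -0.1]
opening: -0.0
```

Request:
apply_moves:
  commands:
    - {"tx":-0.72,"ty":0.95,"tz":0,"twist":0,"hand":0}
    - {"tx":-0.72,"ty":0.95,"tz":0,"twist":0,"hand":0}
    - {"tx":-0.72,"ty":0.95,"tz":0,"twist":0,"hand":0}
    - {"tx":-0.72,"ty":0.95,"tz":0,"twist":0,"hand":0}
    - {"tx":-0.72,"ty":0.95,"tz":0,"twist":0,"hand":0}
    - {"tx":-0.72,"ty":0.95,"tz":0,"twist":0,"hand":0}
    - {"tx":-0.72,"ty":0.95,"tz":0,"twist":0,"hand":0}
    - {"tx":-0.72,"ty":0.95,"tz":0,"twist":0,"hand":0}
    - {"tx":-0.72,"ty":0.95,"tz":0,"twist":0,"hand":0}

```text
time_s: 3.1
tool_pos: [0.4043, 0.3333, 0.4267]
tool_rot: [0.0, 0.789, 0.614, 0.001]
wrist_force: [-0.5, 0.1, -0.2]
opening: -0.0
```

Request:
apply_moves:
  commands:
    - {"tx":-0.72,"ty":0.95,"tz":0,"twist":0,"hand":0}
    - {"tx":-0.72,"ty":0.95,"tz":0,"twist":0,"hand":0}
    - {"tx":-0.72,"ty":0.95,"tz":0,"twist":0,"hand":0}
    - {"tx":-0.72,"ty":0.95,"tz":0,"twist":0,"hand":0}
    - {"tx":-0.72,"ty":0.95,"tz":0,"twist":0,"hand":0}
    - {"tx":-0.72,"ty":0.95,"tz":0,"twist":0,"hand":0}
    - {"tx":-0.72,"ty":0.95,"tz":0,"twist":0,"hand":0}
    - {"tx":-0.72,"ty":0.95,"tz":0,"twist":0,"hand":0}
    - {"tx":-0.72,"ty":0.95,"tz":0,"twist":0,"hand":0}

```text
time_s: 4.22
tool_pos: [0.6105, 0.0725, 0.4279]
tool_rot: [0.0, 0.79, 0.614, 0.003]
wrist_force: [0.2, 0.5, -1.1]
opening: -0.0001
```

```bash
python3 -c "
from h import *
go(0.633,0.040,0.10)"
```

```text
t 4.22 pos [0.6105 0.0725 0.4279] xax [0.247 0.969 0.004] zax [ 0.005  0.003 -1.   ] F [ 0.2  0.5 -1.1] open -0.0001
units [-0.91  0.95 10.93] rows 11 per row [-0.082  0.086  0.994]
```

Request:
apply_moves:
  commands:
    - {"tx":-0.91,"ty":0.95,"tz":0.5,"twist":0,"hand":0}
    - {"tx":0,"ty":0,"tz":1,"twist":0,"hand":0}
    - {"tx":0,"ty":0,"tz":1,"twist":0,"hand":0}
    - {"tx":0,"ty":0,"tz":1,"twist":0,"hand":0}
    - {"tx":0,"ty":0,"tz":1,"twist":0,"hand":0}
    - {"tx":0,"ty":0,"tz":1,"twist":0,"hand":0}
    - {"tx":0,"ty":0,"tz":1,"twist":0,"hand":0}
    - {"tx":0,"ty":0,"tz":1,"twist":0,"hand":0}
    - {"tx":0,"ty":0,"tz":1,"twist":0,"hand":0}

```text
time_s: 5.35
tool_pos: [0.6386, 0.0346, 0.1689]
tool_rot: [0.004, 0.791, 0.612, 0.006]
wrist_force: [0.0, 0.0, -0.1]
opening: 0.0002
```

```bash
python3 -c "
from h import *
go(0.633,0.040,0.02)
c=manip.capture('scene'); P=cloud(c)
m=(abs(P[...,0]-.636)<.06)&(abs(P[...,1]-.055)<.06)&(P[...,2]>.05)&(P[...,2]<.068)
q=P[m]; print(len(q), q.min(0),q.max(0))
cv2.imwrite('pics/a.png',cv2.resize(c['frame'][120:280,150:400,::-1],None,fx=2.5,fy=2.5))"
```

```text
t 5.35 pos [0.6386 0.0346 0.1689] xax [0.252 0.968 0.006] zax [ 0.014  0.002 -1.   ] F [ 0.   0.  -0.1] open 0.0002
units [ 0.1  -0.29  4.96] rows 5 per row [ 0.02  -0.059  0.992]
199 [0.59322559 0.01280628 0.05009239] [0.68168748 0.09604138 0.06502331]
```

View pics/a.png

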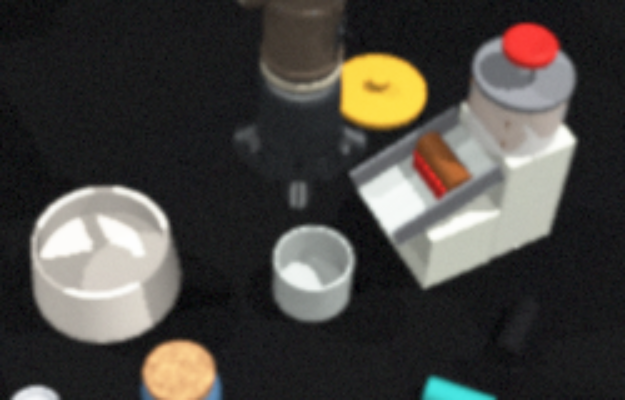

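The fingers are closed above the tin, which is at about px (312,272) in the crop. The cloud puts its centre at (0.637, 0.054), matching the networks. Next I descend into the tin.

Request:
apply_moves:
  commands:
    - {"tx":0.24,"ty":-0.2,"tz":0.5,"twist":0,"hand":0}
    - {"tx":0,"ty":0,"tz":1,"twist":0,"hand":0}
    - {"tx":0,"ty":0,"tz":1,"twist":0,"hand":0}
    - {"tx":0,"ty":0,"tz":1,"twist":0,"hand":0}

```text
time_s: 5.9
tool_pos: [0.6359, 0.0456, 0.0606]
tool_rot: [0.004, 0.791, 0.612, 0.007]
wrist_force: [-0.6, 0.4, -0.2]
opening: 0.0003
```

```bash
python3 -c "
from h import *
go(0.635,0.044,0.02); go(0.40,0.03,.02)"
```

```text
t 5.9 pos [0.6359 0.0456 0.0606] xax [0.252 0.968 0.007] zax [ 0.016  0.003 -1.   ] F [-0.6  0.4 -0.2] open 0.0003
units [-0.07 -0.03  1.35] rows 2 per row [-0.034 -0.017  0.675]
t 5.9 pos [0.6359 0.0456 0.0606] xax [0.252 0.968 0.007] zax [ 0.016  0.003 -1.   ] F [-0.6  0.4 -0.2] open 0.0003
units [-2.49 -7.5   1.23] rows 8 per row [-0.311 -0.937  0.153]
```

Request:
apply_moves:
  commands:
    - {"tx":0,"ty":0,"tz":0.6,"twist":0,"hand":0}
    - {"tx":-0.05,"ty":-0.05,"tz":0.6,"twist":0,"hand":0}
    - {"tx":-0.1,"ty":-0.4,"tz":0,"twist":0,"hand":0}
    - {"tx":-0.14,"ty":-0.5,"tz":0,"twist":0,"hand":0}
    - {"tx":-0.14,"ty":-0.5,"tz":0,"twist":0,"hand":0}
    - {"tx":-0.14,"ty":-0.5,"tz":0,"twist":0,"hand":0}

```text
time_s: 6.65
tool_pos: [0.5747, 0.0449, 0.0242]
tool_rot: [0.005, 0.791, 0.612, 0.009]
wrist_force: [0.3, -1.0, 0.4]
opening: -0.0
```

Request:
apply_moves:
  commands:
    - {"tx":-0.16,"ty":-0.5,"tz":0,"twist":0,"hand":0}
    - {"tx":-0.16,"ty":-0.5,"tz":0,"twist":0,"hand":0}
    - {"tx":-0.16,"ty":-0.5,"tz":0,"twist":0,"hand":0}
    - {"tx":-0.16,"ty":-0.5,"tz":0,"twist":0,"hand":0}
    - {"tx":-0.16,"ty":-0.5,"tz":0,"twist":0,"hand":0}
    - {"tx":-0.16,"ty":-0.5,"tz":0,"twist":0,"hand":0}
    - {"tx":-0.16,"ty":-0.5,"tz":0,"twist":0,"hand":0}
    - {"tx":-0.16,"ty":-0.5,"tz":0,"twist":0,"hand":0}
    - {"tx":-0.12,"ty":-0.4,"tz":0,"twist":0,"hand":0}
    - {"tx":-0.08,"ty":-0.3,"tz":0,"twist":0,"hand":0}

```text
time_s: 7.9
tool_pos: [0.4238, 0.0372, 0.0288]
tool_rot: [0.01, 0.791, 0.612, 0.016]
wrist_force: [0.7, 0.5, -0.0]
opening: -0.0004
```

```bash
python3 -c "
from h import *
go(0.39,0.03,.02)
c=manip.capture('scene')
for r in manip.pinpoint('tin',c)[:2]: print(w(c,r['point']),r['confidence'])"
```

```text
t 7.9 pos [0.4238 0.0372 0.0288] xax [0.251 0.968 0.013] zax [ 0.037  0.004 -0.999] F [ 0.7  0.5 -0. ] open -0.0004
units [-0.52 -1.04  0.25] rows 2 per row [-0.26  -0.52   0.125]
[0.45963837 0.03570793 0.01059856] 0.66
```

Request:
apply_moves:
  commands:
    - {"tx":-0.1,"ty":-0.4,"tz":0,"twist":0,"hand":0}
    - {"tx":-0.1,"ty":-0.4,"tz":0,"twist":0,"hand":0}
    - {"tx":-0.1,"ty":-0.35,"tz":0,"twist":0,"hand":0}
    - {"tx":0,"ty":0,"tz":0,"twist":0,"hand":0}
    - {"tx":0.1,"ty":0.3,"tz":0,"twist":0,"hand":0}
    - {"tx":0,"ty":0,"tz":-0.5,"twist":0,"hand":0}
    - {"tx":0,"ty":0,"tz":-1,"twist":0,"hand":0}
    - {"tx":0,"ty":0,"tz":-1,"twist":0,"hand":0}
    - {"tx":0,"ty":0,"tz":-1,"twist":0,"hand":0}
    - {"tx":0,"ty":0,"tz":-1,"twist":0,"hand":0}

```text
time_s: 9.25
tool_pos: [0.393, 0.0375, 0.1651]
tool_rot: [0.009, 0.791, 0.611, 0.014]
wrist_force: [1.1, -0.1, 0.3]
opening: -0.0
```

```bash
python3 -c "
from h import *
c=manip.capture('scene'); P=cloud(c)
for t in ('tin','feeder','lip','plunger_top'):
  for r in manip.pinpoint(t,c)[:1]: print(t,w(c,r['point']),r['confidence'])
def fit(m,r):
  q=P[m][:,:2]; from scipy.optimize import least_squares
  f=least_squares(lambda c:np.hypot(*(q-c).T)-r,q.mean(0),loss='soft_l1',f_scale=.003); print(len(q),f.x)
X,Y,Z=P[...,0],P[...,1],P[...,2]
fit((abs(X-.576)<.12)&(abs(Y+.163)<.12)&(Z>.07)&(Z<.08),.071)
go(.5577,-.2346,.15)
"
```

```text
tin [ 0.42395988  0.03742593 -0.00171174] 0.57
feeder [ 0.57802038 -0.16410466 -0.00152302] 0.96
lip [0.62506419 0.12766533 0.09243808] 0.62
plunger_top [0.58127866 0.2842062  0.28502798] 0.82
372 [ 0.57572001 -0.16483308]
t 9.5 pos [0.3921 0.0375 0.1632] xax [0.252 0.968 0.012] zax [ 0.031  0.004 -1.   ] F [ 0.  -0.1  0. ] open -0.0003
units [-7.39  7.61  0.58] rows 8 per row [-0.924  0.952  0.072]
```

Request:
apply_moves:
  commands:
    - {"tx":-0.92,"ty":0.95,"tz":0,"twist":0,"hand":50}
    - {"tx":-0.92,"ty":0.95,"tz":0,"twist":0,"hand":50}
    - {"tx":-0.92,"ty":0.95,"tz":0,"twist":0,"hand":50}
    - {"tx":-0.92,"ty":0.95,"tz":0,"twist":0,"hand":50}
    - {"tx":-0.92,"ty":0.95,"tz":0,"twist":0,"hand":50}
    - {"tx":-0.92,"ty":0.95,"tz":0,"twist":0,"hand":50}
    - {"tx":-0.92,"ty":0.95,"tz":0,"twist":0,"hand":50}
    - {"tx":-0.5,"ty":0.5,"tz":0,"twist":0,"hand":50}

```text
time_s: 10.5
tool_pos: [0.5421, -0.2215, 0.1468]
tool_rot: [-0.005, 0.79, 0.613, 0.006]
wrist_force: [0.8, -0.5, -0.2]
opening: 0.0496
```

```bash
python3 -c "
from h import *
go(.559,-.2327,.05)
"
```

```text
t 10.5 pos [ 0.5421 -0.2215  0.1468] xax [0.249 0.968 0.015] zax [ 0.003  0.015 -1.   ] F [ 0.8 -0.5 -0.2] open 0.0496
units [-0.27  0.64  3.22] rows 4 per row [-0.067  0.16   0.806]
```

Request:
apply_moves:
  commands:
    - {"tx":-0.25,"ty":0.62,"tz":0.2,"twist":0,"hand":50}
    - {"tx":0,"ty":0,"tz":0.9,"twist":0,"hand":50}
    - {"tx":0,"ty":0,"tz":0.7,"twist":0,"hand":50}

```text
time_s: 10.88
tool_pos: [0.5578, -0.2346, 0.0857]
tool_rot: [-0.008, 0.791, 0.611, 0.004]
wrist_force: [-0.6, 1.3, -0.5]
opening: 0.0501
```

```bash
python3 -c "
from h import *
go(.559,-.2327,.05)
c=manip.capture('scene'); cv2.imwrite('pics/b.png',cv2.resize(c['frame'][120:310,120:340,::-1],None,fx=3,fy=3))
"
```

```text
t 10.88 pos [ 0.5578 -0.2346  0.0857] xax [0.252 0.968 0.016] zax [-0.003  0.017 -1.   ] F [-0.6  1.3 -0.5] open 0.0501
units [0.05 0.03 1.19] rows 2 per row [0.026 0.015 0.595]
```

View pics/b.png

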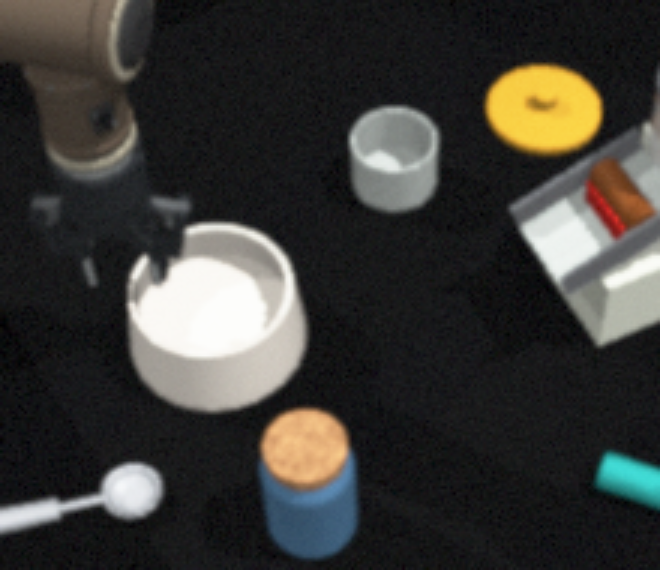

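The open fingers straddle the feeder's rear rim at about px (130,270) in the crop. The tin stands well clear at (393,158). Now I lower and grip.

Request:
apply_moves:
  commands:
    - {"tx":0.05,"ty":0,"tz":0.6,"twist":0,"hand":50}
    - {"tx":0,"ty":0,"tz":0.55,"twist":0,"hand":50}
    - {"tx":0,"ty":0,"tz":0,"twist":0,"hand":25}
    - {"tx":0,"ty":0,"tz":0,"twist":0,"hand":12}
    - {"tx":0,"ty":0,"tz":0,"twist":0,"hand":0}
    - {"tx":0,"ty":0,"tz":0,"twist":0,"hand":0}
    - {"tx":0,"ty":0,"tz":0,"twist":0,"hand":0}
  force: 30

```text
time_s: 11.8
tool_pos: [0.5544, -0.2324, 0.0435]
tool_rot: [-0.01, 0.791, 0.612, 0.001]
wrist_force: [-0.3, -0.3, -4.8]
opening: 0.0069
```

```bash
python3 -c "
from h import *
go(.621,.0053,.05)
"
```

```text
t 11.8 pos [ 0.5544 -0.2324  0.0435] xax [0.25  0.968 0.014] zax [-0.01   0.017 -1.   ] F [-0.3 -0.3 -4.8] open 0.0069
units [ 8.23  0.17 -0.11] rows 9 per row [ 0.914  0.019 -0.012]
```

Request:
apply_moves:
  commands:
    - {"tx":0.3,"ty":0,"tz":0,"twist":0,"hand":0}
    - {"tx":0.45,"ty":0,"tz":0.01,"twist":0,"hand":0}
    - {"tx":0.45,"ty":0,"tz":0.01,"twist":0,"hand":0}
    - {"tx":0.45,"ty":0,"tz":0.01,"twist":0,"hand":0}
    - {"tx":0.45,"ty":0,"tz":0.01,"twist":0,"hand":0}
    - {"tx":0.45,"ty":0,"tz":0.01,"twist":0,"hand":0}

```text
time_s: 12.55
tool_pos: [0.5743, -0.1547, 0.0434]
tool_rot: [-0.009, 0.79, 0.613, -0.0]
wrist_force: [-0.3, -3.5, -2.8]
opening: 0.0066
```

Request:
apply_moves:
  commands:
    - {"tx":0.5,"ty":0,"tz":0.01,"twist":0,"hand":0}
    - {"tx":0.5,"ty":0,"tz":0.01,"twist":0,"hand":0}
    - {"tx":0.5,"ty":0,"tz":0.01,"twist":0,"hand":0}
    - {"tx":0.5,"ty":0,"tz":0.01,"twist":0,"hand":0}
    - {"tx":0.5,"ty":0,"tz":0.01,"twist":0,"hand":0}
    - {"tx":0.5,"ty":0,"tz":0.01,"twist":0,"hand":0}
    - {"tx":0.3,"ty":0,"tz":0,"twist":0,"hand":0}
    - {"tx":0,"ty":0,"tz":0,"twist":0,"hand":0}

```text
time_s: 13.55
tool_pos: [0.6006, -0.0511, 0.0434]
tool_rot: [-0.009, 0.789, 0.614, -0.001]
wrist_force: [-0.4, -3.0, -0.8]
opening: 0.0073
```

```bash
cat > m.py <<'E'
from h import *
from scipy.optimize import least_squares
go(.6164,.0056,.0435)
for n in ('scene','top'):
  c=manip.capture(n); P=cloud(c)
  for t in ('feeder','lip','plunger_top'):
    for r in manip.pinpoint(t,c)[:1]: print(n,t,np.round(w(c,r['point']),4),round(r['confidence'],2))
  m=manip.trace('feeder',c)
  if m:
    q=P[m[0]['mask']&(P[...,2]>.07)&(P[...,2]<.08)&(np.hypot(P[...,0]-.62,P[...,1])<.18)][:,:2]
    f=least_squares(lambda c:np.hypot(*(q-c).T)-.071,q.mean(0),loss='soft_l1',f_scale=.003); print(n,'rim fit',len(q),np.round(f.x,4))
  save(c,'m_'+n)
E
python3 m.py
```

```text
t 13.55 pos [ 0.6006 -0.0511  0.0434] xax [0.246 0.969 0.009] zax [-0.012  0.013 -1.   ] F [-0.4 -3.  -0.8] open 0.0073
units [1.96 0.04 0.01] rows 2 per row [0.981 0.022 0.007]
scene feeder [0.6161 0.0221 0.0028] 0.59
scene lip [0.6238 0.1283 0.0949] 0.84
scene plunger_top [0.5821 0.2807 0.2844] 0.98
scene rim fit 300 [0.6151 0.0178]
top feeder [0.6133 0.0193 0.0077] 0.89
top lip [0.6234 0.1304 0.0897] 0.66
top rim fit 82 [0.6112 0.0203]
```

The feeder measures (0.614, 0.019) and the bay estimate from all readings is (0.639, 0.075). That leaves +0.060 m along the tool's x and +0.011 m along its y.

Request:
apply_moves:
  commands:
    - {"tx":0.35,"ty":0.06,"tz":0,"twist":0,"hand":0}
    - {"tx":0.4,"ty":0.07,"tz":0,"twist":0,"hand":0}
    - {"tx":0.4,"ty":0.07,"tz":0,"twist":0,"hand":0}
    - {"tx":0.4,"ty":0.07,"tz":0,"twist":0,"hand":0}
    - {"tx":0.35,"ty":0.06,"tz":0,"twist":0,"hand":0}
    - {"tx":0,"ty":0,"tz":0,"twist":0,"hand":0}

```text
time_s: 14.8
tool_pos: [0.6205, -0.0078, 0.0435]
tool_rot: [-0.005, 0.788, 0.615, -0.01]
wrist_force: [1.0, -0.4, -0.8]
opening: 0.0067
```

```bash
python3 m.py
```

```text
t 14.8 pos [ 0.6205 -0.0078  0.0435] xax [ 0.243  0.97  -0.01 ] zax [-0.023 -0.005 -1.   ] F [ 1.  -0.4 -0.8] open 0.0067
units [ 0.4  -0.24 -0.  ] rows 1 per row [ 0.402 -0.241 -0.   ]
scene feeder [0.6374 0.065  0.0038] 0.67
scene lip [0.6232 0.1287 0.0901] 0.7
scene plunger_top [0.5835 0.2834 0.2896] 0.66
scene rim fit 305 [0.6344 0.0615]
top feeder [0.6338 0.0679 0.0083] 0.95
top lip [0.6243 0.1314 0.0936] 0.98
top plunger_top [0.5841 0.282  0.2849] 0.69
top rim fit 48 [0.6314 0.0643]
```

View pics/m_scene.png

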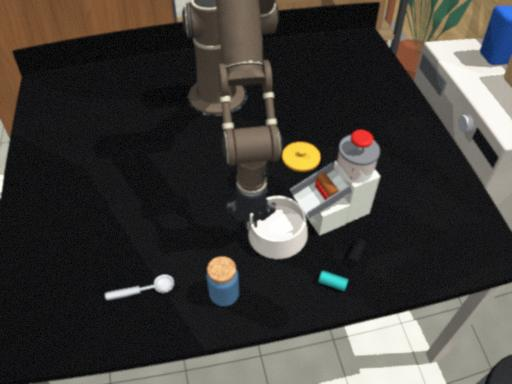

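The feeder is nearly in the bay at px (278,228), with its rim touching the lip's edge in view. It is about 12 mm short, so I push on a little.

Request:
apply_moves:
  commands:
    - {"tx":0.25,"ty":0.05,"tz":0,"twist":0,"hand":0}
    - {"tx":0.25,"ty":0.05,"tz":0,"twist":0,"hand":0}
    - {"tx":0,"ty":0,"tz":0,"twist":0,"hand":0}

```text
time_s: 15.68
tool_pos: [0.6244, 0.0011, 0.0435]
tool_rot: [-0.004, 0.788, 0.616, -0.016]
wrist_force: [1.4, -0.6, -1.9]
opening: 0.0067
```

```bash
python3 m.py
```

```text
t 15.68 pos [0.6244 0.0011 0.0435] xax [ 0.241  0.97  -0.02 ] zax [-0.03  -0.014 -0.999] F [ 1.4 -0.6 -1.9] open 0.0067
units [ 0.08 -0.3   0.01] rows 1 per row [ 0.08  -0.295  0.006]
scene feeder [0.6405 0.0749 0.0027] 0.56
scene lip [0.6216 0.1269 0.0948] 0.8
scene plunger_top [ 0.7799 -0.1145  0.0014] 0.73
scene rim fit 284 [0.6386 0.0708]
top feeder [0.637  0.0766 0.0045] 0.88
top lip [0.6229 0.1305 0.09  ] 0.57
top plunger_top [0.5822 0.2794 0.2885] 0.79
top rim fit 47 [0.6357 0.0725]
```

The feeder is within about 3 mm of the bay. Next I release it, retract and rise.

Request:
apply_moves:
  commands:
    - {"tx":0,"ty":0,"tz":0,"twist":0,"hand":15}
    - {"tx":0,"ty":0,"tz":0,"twist":0,"hand":35}
    - {"tx":0,"ty":0,"tz":0,"twist":0,"hand":40}
    - {"tx":0,"ty":0,"tz":-0.5,"twist":0,"hand":40}
    - {"tx":0,"ty":0,"tz":-1,"twist":0,"hand":40}
    - {"tx":0,"ty":0,"tz":-1,"twist":0,"hand":40}
    - {"tx":0,"ty":0,"tz":-1,"twist":0,"hand":0}
    - {"tx":0,"ty":0,"tz":-1,"twist":0,"hand":0}
    - {"tx":0,"ty":0,"tz":-1,"twist":0,"hand":0}
    - {"tx":0,"ty":0,"tz":-1,"twist":0,"hand":0}

```text
time_s: 17.42
tool_pos: [0.6285, 0.0065, 0.2479]
tool_rot: [-0.008, 0.789, 0.615, -0.015]
wrist_force: [0.4, 0.3, 0.6]
opening: 0.0001
```

Request:
apply_moves:
  commands:
    - {"tx":0,"ty":0,"tz":-1,"twist":0,"hand":0}
    - {"tx":0,"ty":0,"tz":-1,"twist":0,"hand":0}
    - {"tx":0,"ty":0,"tz":-1,"twist":0,"hand":0}
    - {"tx":0,"ty":0,"tz":-1,"twist":0,"hand":0}

```text
time_s: 17.92
tool_pos: [0.6318, 0.0078, 0.3777]
tool_rot: [-0.007, 0.789, 0.615, -0.012]
wrist_force: [0.8, 0.0, 0.4]
opening: -0.0003
```

```bash
python3 m.py; python3 -c "
from h import *
go(.5825,.2825,.34)"
```

```text
t 17.93 pos [0.6318 0.0078 0.3777] xax [ 0.244  0.97  -0.011] zax [-0.027 -0.004 -1.   ] F [0.8 0.  0.4] open -0.0003
units [-0.08 -0.2  11.15] rows 12 per row [-0.006 -0.016  0.929]
scene feeder [ 6.418e-01  7.390e-02 -5.000e-04] 0.86
scene lip [0.6239 0.1273 0.0945] 0.79
scene rim fit 300 [0.6381 0.0733]
top feeder [0.6363 0.077  0.0043] 0.56
top plunger_top [0.5837 0.2825 0.2866] 0.84
top rim fit 154 [0.636  0.0751]
t 18.43 pos [0.6314 0.0077 0.3737] xax [ 0.244  0.97  -0.012] zax [-0.032 -0.004 -0.999] F [0.3 0.  0. ] open -0.0001
units [ 8.5  -3.79  1.13] rows 9 per row [ 0.944 -0.421  0.126]
```

Request:
apply_moves:
  commands:
    - {"tx":0.9,"ty":-0.4,"tz":0,"twist":0,"hand":0}
    - {"tx":0.9,"ty":-0.4,"tz":0,"twist":0,"hand":0}
    - {"tx":0.9,"ty":-0.4,"tz":0,"twist":0,"hand":0}
    - {"tx":0.9,"ty":-0.4,"tz":0,"twist":0,"hand":0}
    - {"tx":0.9,"ty":-0.4,"tz":0,"twist":0,"hand":0}
    - {"tx":0.9,"ty":-0.4,"tz":0,"twist":0,"hand":0}
    - {"tx":0.9,"ty":-0.4,"tz":0,"twist":0,"hand":0}
    - {"tx":0.9,"ty":-0.4,"tz":0,"twist":0,"hand":0}
    - {"tx":0.9,"ty":-0.4,"tz":0,"twist":0,"hand":0}
    - {"tx":0,"ty":0,"tz":0,"twist":0,"hand":0}

```text
time_s: 19.68
tool_pos: [0.5827, 0.2765, 0.3642]
tool_rot: [-0.011, 0.789, 0.614, -0.021]
wrist_force: [-0.1, -1.5, -0.6]
opening: 0.0001
```

```bash
python3 -c "
from h import *
go(.5825,.2825,.30)"
```

```text
t 19.68 pos [0.5827 0.2765 0.3642] xax [ 0.246  0.969 -0.018] zax [-0.046 -0.007 -0.999] F [-0.1 -1.5 -0.6] open 0.0001
units [0.23 0.04 2.14] rows 3 per row [0.078 0.012 0.712]
```

Request:
apply_moves:
  commands:
    - {"tx":0.2,"ty":0.06,"tz":0.8,"twist":0,"hand":0}
    - {"tx":0.05,"ty":0.03,"tz":0.8,"twist":0,"hand":0}
    - {"tx":0,"ty":0,"tz":0.4,"twist":0,"hand":0}
    - {"tx":0,"ty":0,"tz":0.1,"twist":0,"hand":0}

```text
time_s: 20.18
tool_pos: [0.585, 0.28, 0.2986]
tool_rot: [-0.01, 0.79, 0.613, -0.021]
wrist_force: [-0.1, 0.5, 0.9]
opening: -0.0001
```

```bash
python3 -c "
from h import *
go(.5825,.2825,.261)
c=manip.capture('scene'); cv2.imwrite('pics/p.png',cv2.resize(c['frame'][60:260,220:420,::-1],None,fx=3,fy=3))"
```

```text
t 20.18 pos [0.585  0.28   0.2986] xax [ 0.247  0.969 -0.021] zax [-0.047 -0.01  -0.999] F [-0.1  0.5  0.9] open -0.0001
units [ 0.09 -0.05  1.25] rows 2 per row [ 0.043 -0.024  0.627]
```

View pics/p.png

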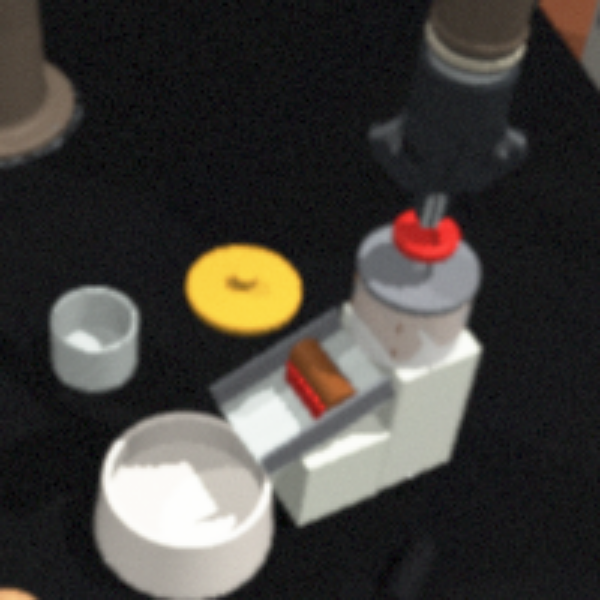

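The closed fingers are right above the red head at px (432,225). The feeder's rim sits just under the chute lip and the chew is still behind the gate. Now I press.

Request:
apply_moves:
  commands:
    - {"tx":0,"ty":0,"tz":0.4,"twist":0,"hand":0}
    - {"tx":0,"ty":0,"tz":0.4,"twist":0,"hand":0}
    - {"tx":0,"ty":0,"tz":0.3,"twist":0,"hand":0}
    - {"tx":0,"ty":0,"tz":0.2,"twist":0,"hand":0}
    - {"tx":0,"ty":0,"tz":0.15,"twist":0,"hand":0}

```text
time_s: 20.85
tool_pos: [0.5858, 0.28, 0.2652]
tool_rot: [-0.009, 0.79, 0.613, -0.016]
wrist_force: [-3.5, -2.1, 10.0]
opening: 0.0001
```

Request:
apply_moves:
  commands:
    - {"tx":0,"ty":0,"tz":0.2,"twist":0,"hand":0}
    - {"tx":0,"ty":0,"tz":0.2,"twist":0,"hand":0}
    - {"tx":0,"ty":0,"tz":0.15,"twist":0,"hand":0}

```text
time_s: 21.22
tool_pos: [0.5858, 0.2801, 0.2611]
tool_rot: [-0.007, 0.79, 0.613, -0.013]
wrist_force: [-5.2, -1.8, 14.0]
opening: 0.0002
```

Request:
apply_moves:
  commands:
    - {"tx":0,"ty":0,"tz":0.2,"twist":0,"hand":0}
    - {"tx":0,"ty":0,"tz":0.2,"twist":0,"hand":0}
    - {"tx":0,"ty":0,"tz":0.2,"twist":0,"hand":0}
    - {"tx":0,"ty":0,"tz":0.2,"twist":0,"hand":0}
    - {"tx":0,"ty":0,"tz":0.2,"twist":0,"hand":0}
    - {"tx":0,"ty":0,"tz":0.2,"twist":0,"hand":0}
    - {"tx":0,"ty":0,"tz":0.2,"twist":0,"hand":0}
    - {"tx":0,"ty":0,"tz":0.2,"twist":0,"hand":0}

```text
time_s: 22.22
tool_pos: [0.5858, 0.2801, 0.261]
tool_rot: [-0.003, 0.789, 0.614, -0.004]
wrist_force: [-7.1, -3.9, 17.2]
opening: 0.0001
```

```bash
python3 -c "
from h import *
go(.5825,.2825,.261)
c=manip.capture('scene'); cv2.imwrite('pics/q.png',cv2.resize(c['frame'][60:260,220:420,::-1],None,fx=3,fy=3))
for r in manip.pinpoint('chew',c): print(w(c,r['point']),r['confidence'])"
```

```text
t 22.23 pos [0.5858 0.2801 0.261 ] xax [ 0.246  0.969 -0.002] zax [-0.011  0.001 -1.   ] F [-7.1 -3.9 17.2] open 0.0001
units [ 0.05 -0.13  0.  ] rows 1 per row [ 0.051 -0.127  0.001]
[0.81767054 0.17020154 0.01648562] 0.65
[0.74448016 0.25252268 0.01661806] 0.63
[0.64373281 0.03061576 0.05056666] 0.55
```

View pics/q.png

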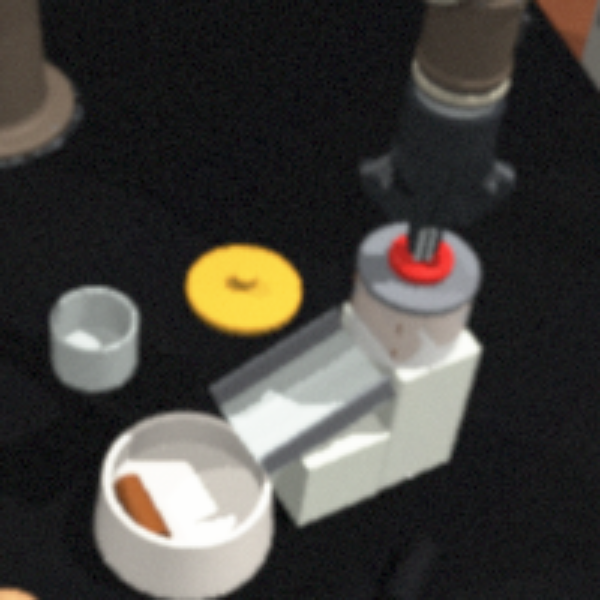

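The plunger is at its stop (tool at z 0.261), the gate is down, and the chew lies in the bowl at px (142,505). Now I release and retract.

Request:
apply_moves:
  commands:
    - {"tx":0,"ty":0,"tz":-0.4,"twist":0,"hand":0}
    - {"tx":0,"ty":0,"tz":-0.8,"twist":0,"hand":0}
    - {"tx":0,"ty":0,"tz":-1,"twist":0,"hand":0}
    - {"tx":0,"ty":0,"tz":-1,"twist":0,"hand":0}
    - {"tx":0,"ty":0,"tz":-1,"twist":0,"hand":0}
    - {"tx":0,"ty":0,"tz":-0.6,"twist":0,"hand":0}
    - {"tx":0,"ty":0,"tz":0,"twist":0,"hand":0}
    - {"tx":0,"ty":0,"tz":0,"twist":0,"hand":0}

```text
time_s: 23.32
tool_pos: [0.5867, 0.2796, 0.4116]
tool_rot: [-0.003, 0.789, 0.614, -0.002]
wrist_force: [0.4, -0.6, -0.9]
opening: 0.0
```

```bash
python3 - <<'E'
from h import *
go(.5825,.2825,.261)
for k in range(2):
  c=manip.capture(('scene','top')[k])
  for t in ('chew','feeder','plunger_top','tin','lid','jar','spoon'):
    print(t,[(np.round(w(c,r['point']),3),round(r['confidence'],2)) for r in manip.pinpoint(t,c)[:3]])
  if k==0: cv2.imwrite('pics/r.png',cv2.resize(c['frame'][60:310,90:420,::-1],None,fx=2.4,fy=2.4))
E
```

```text
t 23.32 pos [0.5867 0.2796 0.4116] xax [ 0.246  0.969 -0.   ] zax [-0.007  0.002 -1.   ] F [ 0.4 -0.6 -0.9] open 0.0
units [ 0.06 -0.12  5.02] rows 6 per row [ 0.01  -0.021  0.837]
chew [(array([0.82 , 0.167, 0.017]), 0.71), (array([0.745, 0.256, 0.014]), 0.55), (array([0.641, 0.031, 0.049]), 0.49)]
feeder [(array([ 0.641,  0.074, -0.001]), 0.97)]
plunger_top [(array([0.582, 0.282, 0.288]), 0.9), (array([ 0.781, -0.11 ,  0.002]), 0.49)]
tin [(array([ 0.423,  0.036, -0.003]), 0.97), (array([0.583, 0.286, 0.288]), 0.51), (array([0.625, 0.127, 0.094]), 0.29)]
lid [(array([ 0.365,  0.211, -0.003]), 0.95)]
jar [(array([ 0.778, -0.115,  0.   ]), 0.86)]
spoon [(array([ 0.728, -0.323,  0.002]), 0.65), (array([0.368, 0.211, 0.   ]), 0.27)]
chew [(array([0.649, 0.029, 0.05 ]), 0.92), (array([0.817, 0.168, 0.016]), 0.82), (array([0.748, 0.255, 0.019]), 0.54)]
feeder [(array([0.639, 0.074, 0.006]), 0.67)]
plunger_top [(array([0.587, 0.283, 0.291]), 0.96), (array([0.625, 0.129, 0.094]), 0.7), (array([0.65, 0.03, 0.05]), 0.22)]
tin [(array([ 0.419,  0.037, -0.   ]), 0.87)]
lid [(array([0.365, 0.212, 0.001]), 0.9)]
jar [(array([ 0.781, -0.112,  0.002]), 0.55)]
spoon [(array([ 0.735, -0.321,  0.001]), 0.65)]
```

View pics/r.png

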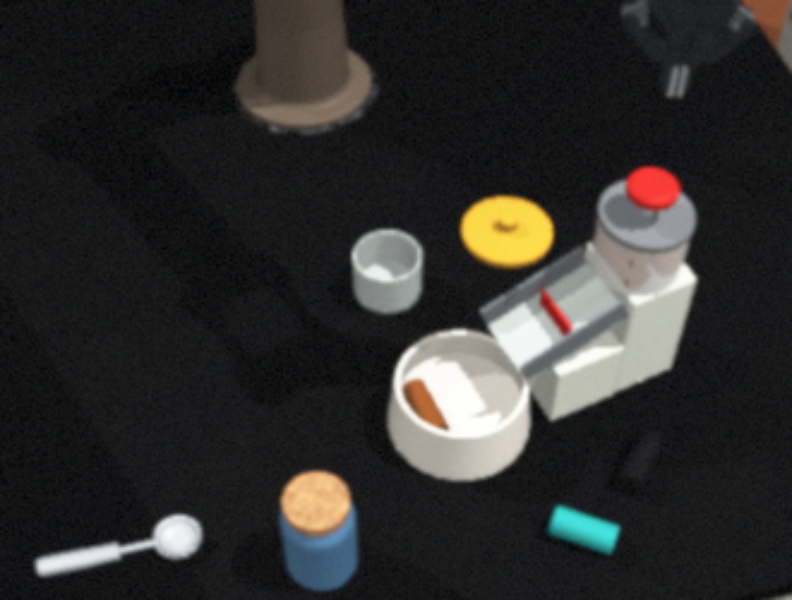

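All checks look right: the chew is about 45 mm from the bowl's axis at z 0.05, the plunger is up, and the bystanders haven't moved. I'll hand the job in.

```bash
python3 -c "
from h import *
print(manip.finish_job())"
```

```text
the job is handed in; nothing more can be done
None
```

The chew roll is served and the job is handed in; the hand-in reports no verdict, so what follows rests on my own last checks.

**What I did:** I dragged the tin aside with closed fingers inside it, to about (0.42, 0.04). I then gripped the feeder's rear rim and slid it along the counter to the bay. Finally I pressed the plunger to its stop (tool at z 0.261, 17 N), held it for about 1 s and let it spring back.

**Last checks, both cameras:**
- **Feeder:** at about (0.640, 0.074), a few mm from my bay estimate of (0.639, 0.075), and upright.
- **Chew:** in the bowl, about 45 mm from its axis (limit 60 mm), centre at z 0.05.
- **Plunger:** up again, with its top at 0.288–0.291 m.
- **Tin:** standing upright.
- **Lid, jar and spoon:** where they started, within a few mm of measuring noise.
- **Robot:** clear of everything, at about 24 s of the 72 s allowed.

**What failed or disagreed:** The first move calls were refused because every row must name all five values, and nothing moved. The networks also gave a few false hits: the jar was once taken for the plunger, and the black and turquoise rolls for the chew. I sorted these out by position and by the pictures.

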